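# Pin the test bracket and present the heavier coaxial load

## Task

First push the headed pin fully home in the bracket's fork. Then weigh the two look-alike coaxial loads by lifting each in turn clear of the tray: the one at the robot's left first, set back in its own pocket and let go before the other is lifted. Finish holding the heavier one still and upright in the gripper, straight above the bracket's upright connector with about 5 cm of air between them (do not put it down or let go), the lighter one standing back in its own pocket; tip no load over and leave the can and tools alone.

Things in the scene. Friction and masses are not known exactly. Their poses are not given: they have to be found in the camera images.
- pin_head (a point): centre of the top of the upright steel pin's head (20 mm across, 7 mm thick; shank 10 mm). The pin is already started in the upper ear of the fork at the bracket's end and stays where left; the closed fingertips can push it straight down against about 6 N of friction. Seated, the head rests on the ear and this point is 73 mm above the table
- pin (a joint): how far the pin has been pushed down, in m: starts between 0 and 0.006, 0.028 is fully home against a hard stop
- bracket: fixed bracket: grey base 100 x 220 x 12 mm, aluminium fork of two flat ears at its -y end (top 66 mm above the table), a dark arm from between the ears to +y, with an upright connector on it. Origin: centre of the underside; z up. Pin axis at y = -70 mm, connector axis at y = +55 mm. Stands at either side of the bench, turned up to 0.4 rad
- port (a point): centre of the top face of the bracket's upright round steel connector (26 mm across, its top 76 mm above the table)
- pocket_left (a point): centre of the floor of the tray's left pocket (robot's left, +y), 6 mm above the table
- pocket_right (a point): the same for the right pocket (-y)
- tray: fixed black slab 100 x 210 x 18 mm, turned up to 0.4 rad, on the other side of the bench from the bracket, with two square pockets 46 mm wide and 12 mm deep, 110 mm between centres, at y = +55 and -55 mm. Origin: centre of the underside; y along the row of pockets, z up
- load_p: one of two look-alike coaxial terminations, told apart only by weight (120 to 600 g, the heavier at least 1.5 times the lighter; which one cannot be seen, only felt): upright finned aluminium cylinder 36 mm across, from 14 to 72 mm above the underside, over a steel connector nut 30 mm across, 14 mm high. Origin: centre of the underside, z up its axis. Stands nut down in a tray pocket
- load_q: one of two look-alike coaxial terminations, told apart only by weight (120 to 600 g, the heavier at least 1.5 times the lighter; which one cannot be seen, only felt): upright finned aluminium cylinder 36 mm across, from 14 to 72 mm above the underside, over a steel connector nut 30 mm across, 14 mm high. Origin: centre of the underside, z up its axis. Stands nut down in a tray pocket
- can: closed blue can, 88 mm across and 100 mm high, origin at the centre of its underside; bystander, leave where it lies
- wrench: steel wrench 160 mm long lying on the bench; bystander, leave where it lies
- driver: screwdriver 170 mm long lying on the bench; bystander, leave where it lies
There are look-alikes about, which are no part of the job. What is shaped like the load_q but blue is not meant.

How it is judged (in metres and radians):
On the way, in this order (a step that is already met when the one before it is completed fails the run):
1. the pin is pushed home (value of joint pin above 0.0255 m), for 0.2 s.
2. the left load is lifted in the gripper, clear of the tray, the right one untouched in its pocket (((z of load_p in the frame of pocket_right above 0.03 m and contact force between the fingers and load_p above 0.5 N and horizontal distance between load_q and pocket_right below 0.02 m and z of load_q in the frame of pocket_right below 0.008 m and angle between load_q's own z axis and vertical below 0.15 rad and contact force between the fingers and load_q below 0.1 N) or (z of load_q in the frame of pocket_right above 0.03 m and contact force between the fingers and load_q above 0.5 N and horizontal distance between load_p and pocket_right below 0.02 m and z of load_p in the frame of pocket_right below 0.008 m and angle between load_p's own z axis and vertical below 0.15 rad and contact force between the fingers and load_p below 0.1 N))), for 0.2 s.
3. the left load is back in its pocket and let go, and the right one is lifted clear of the tray (((z of load_p in the frame of pocket_left above 0.03 m and contact force between the fingers and load_p above 0.5 N and horizontal distance between load_q and pocket_left below 0.02 m and z of load_q in the frame of pocket_left below 0.008 m and angle between load_q's own z axis and vertical below 0.15 rad and contact force between the fingers and load_q below 0.1 N) or (z of load_q in the frame of pocket_left above 0.03 m and contact force between the fingers and load_q above 0.5 N and horizontal distance between load_p and pocket_left below 0.02 m and z of load_p in the frame of pocket_left below 0.008 m and angle between load_p's own z axis and vertical below 0.15 rad and contact force between the fingers and load_p below 0.1 N))), for 0.2 s.
At the end, for the whole second after the job is handed in: Pin home within 2.5 mm; heavier load held still by the fingers alone, upright within 0.2 rad, axis within 20 mm of the connector's, underside 20 to 90 mm above its top; lighter load untouched in the tray, its weight on it, standing within 20 mm of where it began (value of joint pin above 0.0255 m and ((horizontal distance between load_p and port below 0.02 m and z of load_p in the frame of port between 0.02 and 0.09 m and angle between load_p's own z axis and vertical below 0.2 rad and contact force between the fingers and load_p above 1 N and linear speed of each of load_p, load_q below 0.03 m/s and contact force between load_p and bracket below 0.05 N and contact force between load_q and tray between 0.5 and 2.85 N and distance of load_q from where it was at the start of the episode below 0.02 m and angle between load_q's own z axis and vertical below 0.15 rad and contact force between each of the arm, the fingers and load_q below 0.1 N) or (horizontal distance between load_q and port below 0.02 m and z of load_q in the frame of port between 0.02 and 0.09 m and angle between load_q's own z axis and vertical below 0.2 rad and contact force between the fingers and load_q above 1 N and linear speed of each of load_q, load_p below 0.03 m/s and contact force between load_q and bracket below 0.05 N and contact force between load_p and tray between 0.5 and 2.85 N and distance of load_p from where it was at the start of the episode below 0.02 m and angle between load_p's own z axis and vertical below 0.15 rad and contact force between each of the arm, the fingers and load_p below 0.1 N))); the arm keeps its last pose, push and grip.
It fails at once if a load tips over (angle between any of load_p, load_q's own z axis and vertical above 0.6 rad).
It fails at once if the can or a tool is disturbed (distance of any of can, wrench, driver from where it was at the start of the episode above 0.03 m).
It also fails if it takes over 72 s, if anything falls off the work surface, if the arm or the gripper's body presses on something with over 40 N, if the wrist force passes 120 N, or if a joint passes its speed limit or range.

## Robot

A 6-joint arm with a two-finger parallel gripper is mounted at the origin on the work surface. World frame = base frame: x ahead of the robot, y to its left, z up, the work surface at z = 0. Lengths are in mm, angles in rad, forces in N, time in s.
With the tool pointing down it reaches from about 275 to 1000 mm from the base axis. Payload 8.4 kg.
Tool frame: the origin (TCP) lies at the very end of the fingers, on their centre line; the grasp point (between the pads) lies 19 mm behind it; z points along the fingers, y is the line along which they close (so a half turn about z gives the same grasp; the last joint's range is limited). The gripper opens to 85 mm and grips with 20 to 120 N. Pads are 22 mm wide; open, the fingers measure 114 mm over their backs; the gripper's body (76 mm by 85 mm) begins 54 mm behind the grasp point. The pads swing forward as they close: fully open they stand 13 mm farther back than shut.
Start: joints at [1.344, 0.353, 1.633, -0, 1.155, -0.002], TCP at [139.318, 609.277, 231.281] pointing down, gripper open.
Joint ranges: [-2.63, 2.63], [-0.92, 2.1], [0.06, 2.66], [-1.3, 4.44], [0, 2.69], [-3.02, 3.02]. Speed limits (rad/s): [2.22, 2.22, 2.79, 3.14, 3.14, 3.14].

## Interface

Orientations are given as [roll, pitch, yaw] about the fixed x, y, z axes, in that order (R = Rz(yaw) Ry(pitch) Rx(roll)).
In Python, from rig import sensors, grab_frame, camera_params, order gives the robot as it stands. The module is installed in compiled form; this text tells all that it offers.
- The arm moves only by the tool move_arm, never from a script. Its argument "motion" is a list of rows, each a list of 7 numbers: the turn, a rotation vector about the tool's x, y, z in normalised numbers (1 is 2 rad), then the shift along the tool's x, y, z in fractions of the full range, 1 being 60 cm, then the finger opening in m, from 0 to 0.0854. A call has 1 to 8 rows; each row is the pose to reach, as a shift and turn from the pose commanded when the call began, along the tool's axes at that moment; what a row does not reach only later rows make up. A row lasts 1/8 s, in which the tool goes at most 62.5 mm and 10.7 degrees, less where a joint would pass 70% of its speed; a pose out of reach is approached as far as the arm can. A call with a gripper value outside its range is refused whole. The fingers move at their own pace and stop on an object; "grip_force" is the grip in N (left out, the last holds). Time passes only in rows, so rows that repeat a pose let the fingers close. It gives the time, the measured TCP pose, the force, the opening and the grip force at its end, in the units of the state.
- sensors.sense(): the state, without advancing time (a new reading comes with each control period).
- grab_frame(name): name is "scene" or "side" or "wrist"; returns (picture, depth): 420x560x3 uint8, red, green, blue; 420x560 float32, mm along the optical axis (not along the pixel's ray), 0 where there is no reading.
- camera_params(name): a dict with "camera_matrix" (3x3 intrinsics, pixels), "world_from_camera" (4x4, takes a point from camera to world coordinates). Camera axes: x right, y down, z forward; pixel columns grow to the right and rows downward; lengths in mm; the calibration is good to about 2 mm. A picture is of the moment at which its call begins: read the wrist's pose just before it. camera_params takes no time and is no camera call; for the wrist camera it gives the pose at the moment of the call.
- order.sign_off(): hands the job in; it is judged then, once.
The state is a dict: "clock": time; "qpos": joint angles; "qvel": joint speeds; "joint_efforts": joint torques, N m; "eef_pos": TCP position; "tcp_rot": TCP orientation; "contact_force": force on the tool from outside, world axes, zero at the start; "wrist_torque": the same for the moment, N m; "opening": opening from 0.0 (shut) to 1.0 (fully open); "grasp_force": force on a finger pad.
Only numpy, scipy, OpenCV 4.12 (cv2) and the standard library are available. Lean on these libraries where they do the work, as an engineer would, in place of code of your own. Each camera call takes 0.05 s, during which the arm holds its last target. There are 200 camera calls.

## Working session

There is one attempt and no reset: what is moved stays moved. The work goes in short steps, Python scripts to look and compute and a tool call to move; the robot and the scene stay as the last step left them, time stands still between calls to the robot, and variables do not carry over. Pictures are saved under pics/ and viewed, at most 10 in all, crops included, and the job is handed in when it is done.

Besides the shell and the picture viewer there is one more tool, called as name(argument=value, ...), one argument or row to a line, values as JSON. move_arm: Moves the arm, as the interface text tells. Its arguments: {"type":"object","properties":{"motion":{"type":"array","items":{"type":"array","items":{"type":"number"}}},"grip_force":{"type":"number"}},"required":["motion"]}

```bash
mkdir -p pics
python3 - <<'E'
from rig import sensors, grab_frame, camera_params
import numpy as np, cv2
s=sensors.sense()
for k,v in s.items(): print(k,v)
for n in ("scene","side"):
    p,d=grab_frame(n); c=camera_params(n)
    np.savez(f"{n}.npz",p=p,d=d,K=c["camera_matrix"],T=c["world_from_camera"])
    print(n,c["camera_matrix"],c["world_from_camera"])
    cv2.imwrite(f"pics/{n}.png",p[:,:,::-1])
E
```

```text
clock 0.0
qpos [ 1.34357809e+00  3.53674561e-01  1.63414107e+00 -1.79126820e-05
  1.15520222e+00 -2.41266473e-03]
qvel [-3.23698092e-04 -1.61624790e-04 -9.56018728e-05 -8.19693039e-04
 -2.97418012e-04  2.78766658e-04]
joint_efforts [-1.42100162e-04 -6.05238318e+01 -3.42073131e+01  1.35189171e-04
  9.02819680e-03 -1.41689975e-05]
eef_pos [139.22745502 608.80002946 230.54221958]
tcp_rot [-3.14016741e+00  1.29389862e-05  2.91679433e+00]
contact_force [-0.80910891  0.24677596  0.43379278]
wrist_torque [-0.04884181 -0.01201691 -0.03809798]
grasp_force 0.0
opening 1.0013897406548478
scene [[446.88782605   0.         289.67611679]
 [  0.         446.88782605 207.36761678]
 [  0.           0.           1.        ]] [[ 8.06441691e-01  4.56885281e-01 -3.75376663e-01  9.43088894e+02]
 [ 5.91291822e-01 -6.17632549e-01  5.18559558e-01 -4.12029049e+02]
 [ 5.07738439e-03 -6.40145198e-01 -7.68237168e-01  7.31603243e+02]
 [ 0.00000000e+00  0.00000000e+00  0.00000000e+00  1.00000000e+00]]
side [[429.89661619   0.         280.67745205]
 [  0.         429.89661619 212.3872373 ]
 [  0.           0.           1.        ]] [[-7.97287319e-01 -4.04700352e-01  4.47828713e-01  1.99533285e+02]
 [-6.03587552e-01  5.39312501e-01 -5.87217245e-01  5.56604489e+02]
 [-3.87259718e-03 -7.38484700e-01 -6.74259113e-01  7.51001406e+02]
 [ 0.00000000e+00  0.00000000e+00  0.00000000e+00  1.00000000e+00]]
```

View pics/scene.png

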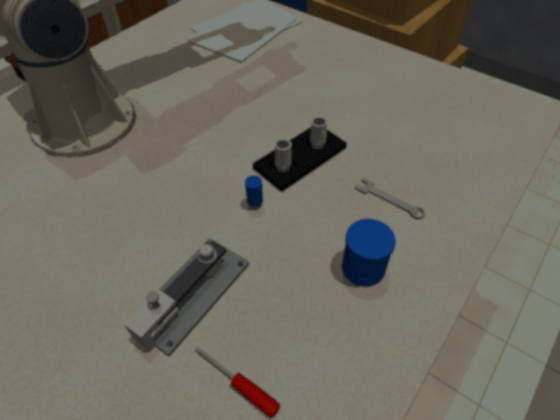

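View pics/side.png

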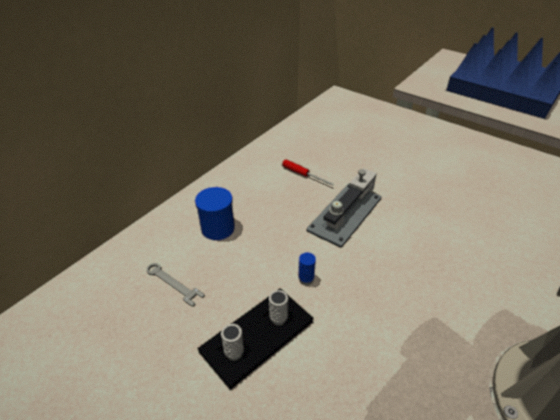

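Scene: tray with the two grey finned loads at (283,155) and (319,133), bracket with pin (153,299) and connector (207,251); blue look-alike at (254,191). Side: loads at (232,340) and (278,307), pin (362,174), connector (337,207), blue one (307,267). The grey loads in the tray fit; the blue one on the bench does not.

```bash
cat > h.py <<'E'
import numpy as np, cv2
def cloud(n):
    z=np.load(n+".npz"); d=z["d"]; K=z["K"]; T=z["T"]
    v,u=np.mgrid[:420,:560]; 
    P=np.stack([(u-K[0,2])/K[0,0]*d,(v-K[1,2])/K[1,1]*d,d],-1)
    return P@T[:3,:3].T+T[:3,3], z["p"], d>0
def ray(n,u,v,h):
    z=np.load(n+".npz"); T=z["T"]; r=T[:3,:3]@np.linalg.inv(z["K"])@[u,v,1]
    return T[:3,3]+r*(h-T[2,3])/r[2]
E
python3 - <<'E'
from h import *
pts={"scene":dict(A=(283,143),B=(319,122),port=(207,249),pin=(153,297),blue=(254,181)),
 "side":dict(A=(278,296),B=(232,330),port=(337,205),pin=(362,172),blue=(307,257))}
for n in pts:
    P,p,ok=cloud(n); hsv=cv2.cvtColor(p,cv2.COLOR_RGB2HSV)
    for k,(u,v) in pts[n].items():
        w=P[v-16:v+17,u-16:u+17].reshape(-1,3); o=ok[v-16:v+17,u-16:u+17].ravel(); w=w[o]
        zt=np.percentile(w[:,2],97); 
        q=w[w[:,2]>zt-4]; c,r=cv2.minEnclosingCircle(q[:,:2].astype(np.float32))
        print(n,k,"ztop",zt.round(1),"mean",q.mean(0).round(1),"circ",np.round(c,1),round(r,1),len(q))
    # tray and bracket base
    for k,near,lo,hi,mask in (("tray","A",13,22,hsv[...,2]<60),("base","port",8,16,hsv[...,2]<160)):
        c=P[pts[n][k=="tray" and "A" or "port"][1],pts[n][near][0]]
        m=(ok&(P[...,2]>lo)&(P[...,2]<hi)&mask&(np.hypot(P[...,0]-c[0],P[...,1]-c[1])<220)).astype(np.uint8)
        k_,L,S,C=cv2.connectedComponentsWithStats(m); i=1+np.argmax(S[1:,4])
        (cx,cy),(w,h),a=cv2.minAreaRect(P[L==i][:,:2].astype(np.float32)); print(n,k,cx,cy,w,h,a,S[i])
S=np.load("scene.npz")["p"]; D=np.load("side.npz")["p"]
a=cv2.resize(S[105:225,225:385],None,fx=2.5,fy=2.5,interpolation=3); b=cv2.resize(D[225:345+45,190:350],None,fx=2.5,fy=2.5,interpolation=3)[:300*2]
c=cv2.resize(S[230:350,110:270],None,fx=2.5,fy=2.5,interpolation=3); d=cv2.resize(D[150:270,280:440],None,fx=2.5,fy=2.5,interpolation=3)
cv2.imwrite("pics/crop.png",np.vstack([np.hstack([a,b[:300]]),np.hstack([c,d])])[:,:,::-1])
E
```

```text
scene A ztop 77.8 mean [505.6 163.3  76.8] circ [503.8 163.8] 19.5 164
scene B ztop 77.6 mean [526.3 273.2  76.5] circ [525.7 274.1] 19.9 145
scene port ztop 76.3 mean [ 560.6 -136.8   75.3] circ [ 559.4 -136.8] 13.3 142
scene pin ztop 96.0 mean [ 565.1 -261.    95.2] circ [ 564.4 -260.8] 10.5 118
scene blue ztop 72.1 mean [520.3  43.9  70.8] circ [519.3  44.4] 19.4 197
scene tray 516.6712646484375 218.11422729492188 212.46580505371094 100.69331359863281 79.14009094238281 [ 253  128   93   60 1850]
scene base 588.7009887695312 -195.52816772460938 56.61193084716797 233.26930236816406 4.682587623596191 [ 146  248  103  107 2767]
side A ztop 79.7 mean [504.9 166.4  78.3] circ [505.6 165.2] 19.4 245
side B ztop 79.8 mean [526.2 277.   78.5] circ [526.4 276.5] 18.5 291
side port ztop 76.4 mean [ 558.8 -132.4   76.1] circ [ 559.5 -133.5] 13.1 71
side pin ztop 93.8 mean [ 563.8 -256.7   95.2] circ [ 565.1 -258. ] 11.1 44
side blue ztop 73.2 mean [520.   47.1  72.1] circ [520.4  46. ] 19.4 185
side tray 514.6672973632812 221.36874389648438 209.90396118164062 100.04154205322266 79.1360092163086 [ 198  297  115   90 3455]
side base 561.4583129882812 -193.60818481445312 102.18949127197266 234.04086303710938 1.8272438049316406 [ 306  183   76   63 1527]
```

View pics/crop.png

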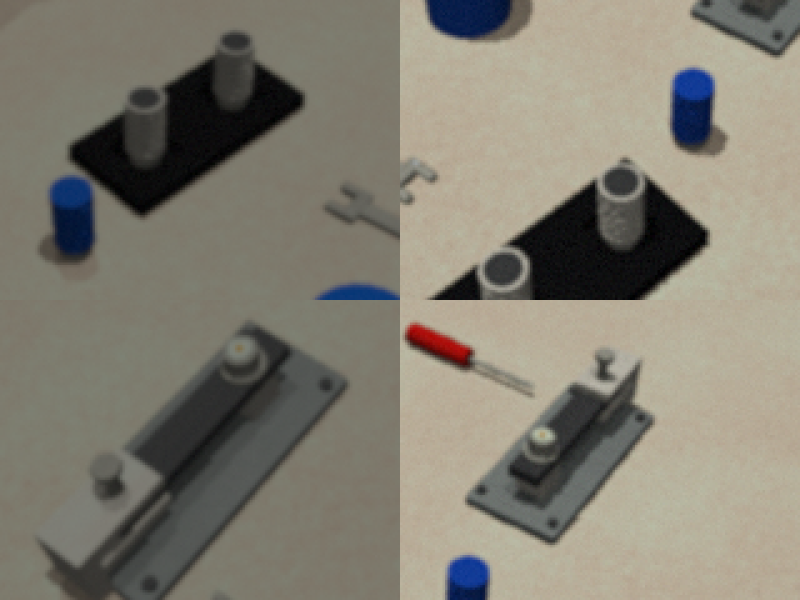

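Grey loads are in the tray: left load at about (526,275.5), right load at (505,164.6). They are 112 mm apart (expected 110), with tops at z≈78. The port is at (559.5,-135) with z 76, and the pin head at (564.7,-259.5) with z≈96; they are 124.5 mm apart (expected 125). The crop confirms the blue cylinder stands off the tray, so it is not meant. Next I go to above the pin.

The rows are not in the units I measure in: shifts go in shares of 60 cm and turns go in shares of 2 rad. I convert before sending: -0.376 m / 0.6 = -0.6267, -0.329 m / 0.6 = -0.5483.

move_arm(
  motion=[
    [0,0,0,-0.0633,-0.0783,0,0],
    [0,0,0,-0.1267,-0.1567,0,0],
    [0,0,0,-0.19,-0.235,0,0],
    [0,0,0,-0.2533,-0.3133,0,0],
    [0,0,0,-0.3167,-0.3917,0,0],
    [0,0,0,-0.38,-0.47,0,0],
    [0,0,0,-0.4433,-0.5483,0,0],
    [0,0,0,-0.5067,-0.6267,0,0],
  ],
  grip_force=40,
)

```text
clock: 1.1
eef_pos: [352.3, 173.2, 231.4]
tcp_rot: [3.141, 0.0, 2.917]
contact_force: [0.7, 0.8, 0.3]
opening: -0.0
grasp_force: 0.0
```

Converted, -0.376 m / 0.6 = -0.6267, -0.329 m / 0.6 = -0.5483.

move_arm(
  motion=[
    [0,0,0,-0.0633,-0.0783,0,0],
    [0,0,0,-0.1267,-0.1567,0,0],
    [0,0,0,-0.19,-0.235,0.0083,0],
    [0,0,0,-0.2533,-0.3133,0.0167,0],
    [0,0,0,-0.3167,-0.3917,0.0333,0],
    [0,0,0,-0.38,-0.47,0.05,0],
    [0,0,0,-0.4433,-0.5483,0.0667,0],
    [0,0,0,-0.5067,-0.6267,0.0833,0],
  ],
)

```text
clock: 2.1
eef_pos: [564.8, -261.3, 180.6]
tcp_rot: [3.141, -0.0, 2.916]
contact_force: [1.1, 0.9, 0.9]
opening: -0.003
grasp_force: 0.0
```

Converted, 0.05 m / 0.6 = 0.0833, 0.04 m / 0.6 = 0.0667.

move_arm(
  motion=[
    [0,0,0,0,0,0,0],
    [0,0,0,0,0,0.0333,0],
    [0,0,0,0,0,0.0667,0],
    [0,0,0,0,0,0.0833,0],
    [0,0,0,0,0,0.0833,0],
  ],
)

```text
clock: 2.72
eef_pos: [563.9, -258.7, 130.8]
tcp_rot: [3.141, -0.001, 2.917]
contact_force: [1.0, 0.1, -0.4]
opening: -0.002
grasp_force: 0.0
```

Converted, 0.056 m / 0.6 = 0.0933, 0.053 m / 0.6 = 0.0883.

move_arm(
  motion=[
    [0,0,0,0,0,0.025,0],
    [0,0,0,0,0,0.0467,0],
    [0,0,0,0,0,0.0567,0],
    [0,0,0,0,0,0.065,0],
    [0,0,0,0,0,0.0733,0],
    [0,0,0,0,0,0.0817,0],
    [0,0,0,0,0,0.0883,0],
    [0,0,0,0,0,0.0933,0],
  ],
)

```text
clock: 3.72
eef_pos: [563.8, -259.1, 75.4]
tcp_rot: [3.141, -0.001, 2.917]
contact_force: [-3.7, 1.3, 5.9]
opening: 0.0
grasp_force: 3.0
```

Converted, 0.002 m / 0.6 = 0.0033, 0.001 m / 0.6 = 0.0017.

move_arm(
  motion=[
    [0,0,0,0,0,0.0017,0],
    [0,0,0,0,0,0.0033,0],
    [0,0,0,0,0,0.0033,0],
    [0,0,0,0,0,0.0033,0],
  ],
)

```text
clock: 4.22
eef_pos: [564.4, -259.4, 73.4]
tcp_rot: [-3.142, 0.0, 2.917]
contact_force: [-1.0, 0.4, 3.0]
opening: -0.001
grasp_force: 1.3
```

Converted, 0.0015 m / 0.6 = 0.0025, 0.001 m / 0.6 = 0.0017.

move_arm(
  motion=[
    [0,0,0,0,0,0.0008,0],
    [0,0,0,0,0,0.0017,0],
    [0,0,0,0,0,0.0025,0],
    [0,0,0,0,0,0.0025,0],
    [0,0,0,0,0,0.0025,0],
  ],
)

```text
clock: 4.85
eef_pos: [564.5, -259.4, 73.0]
tcp_rot: [-3.142, 0.0, 2.917]
contact_force: [-5.6, 2.0, 14.3]
opening: -0.001
grasp_force: 7.1
```

Converted, 0.289 m / 0.6 = 0.4817, 0.236 m / 0.6 = 0.3933.

move_arm(
  motion=[
    [0,0,0,0,0,-0.05,0],
    [0,0,0,0,0,-0.1333,0],
    [0,0,0,0.0167,0.05,-0.1833,0.0],
    [0,0,0,0.0417,0.1333,-0.1833,0.0],
    [0,0,0,0.0667,0.2167,-0.1833,0.0],
    [0,0,0,0.0933,0.305,-0.1833,0.0854],
    [0,0,0,0.12,0.3933,-0.1833,0.0854],
    [0,0,0,0.1467,0.4817,-0.1833,0.0854],
  ],
)

```text
clock: 5.85
eef_pos: [543.1, 43.7, 181.9]
tcp_rot: [3.141, 0.001, 2.917]
contact_force: [0.7, -0.3, 0.2]
opening: 0.637
grasp_force: 0.0
```

move_arm(
  motion=[
    [0,0,0,0.025,0.0833,0,0.0854],
    [0,0,0,0.05,0.1667,0,0.0854],
    [0,0,0,0.075,0.25,0,0.0854],
    [0,0,0,0.1,0.3283,0,0.0854],
    [0,0,0,0.115,0.3733,0,0.0854],
    [0,0,0,0.115,0.3733,0,0.0854],
    [0,0,0,0.115,0.3733,0,0.0854],
  ],
)

```text
clock: 6.72
eef_pos: [525.6, 275.2, 181.6]
tcp_rot: [-3.141, -0.0, 2.917]
contact_force: [0.9, 0.2, -0.1]
opening: 1.0
grasp_force: 0.0
```

Run:
```python
from rig import sensors, grab_frame, camera_params
from h import *
print(sensors.sense()["eef_pos"],sensors.sense()["contact_force"])
for n in ("wrist","scene"):
    c=camera_params(n);p,d=grab_frame(n)
    np.savez(n+"2.npz",p=p,d=d,K=c["camera_matrix"],T=c["world_from_camera"])
    P,p,ok=cloud(n+"2")
    if n=="wrist": cv2.imwrite("pics/w1.png",p[:,:,::-1])
    for k,c0 in (("L",(526,275.5)),("R",(505,164.6)),("pin",(564.5,-259.4)),("port",(559.5,-135))):
        m=ok&(np.hypot(P[...,0]-c0[0],P[...,1]-c0[1])<(20 if k!="L" else 26))&(abs(P[...,2]-76)<6)
        if m.sum()>20:
            q=P[m]; c,r=cv2.minEnclosingCircle(q[:,:2].astype(np.float32)); print(n,k,q.mean(0).round(1),np.round(c,1),round(r,1),m.sum())
```

```text
[525.64315213 275.16179497 181.5741263 ] [ 0.94899357  0.23594968 -0.12918753]
wrist L [524.5 275.6  78.2] [525.3 275.5] 18.2 1539
wrist R [503.9 165.9  77.9] [504.7 165.2] 18.5 1581
scene L [526.6 272.8  76.3] [525.6 274.6] 18.8 151
scene R [506.2 162.5  76.4] [504.6 163.7] 18.9 177
scene pin [ 564.7 -261.2   72.1] [ 564.9 -260.8] 10.2 108
scene port [ 561.  -137.1   75. ] [ 560.5 -136.3] 13.1 154
```

View pics/w1.png

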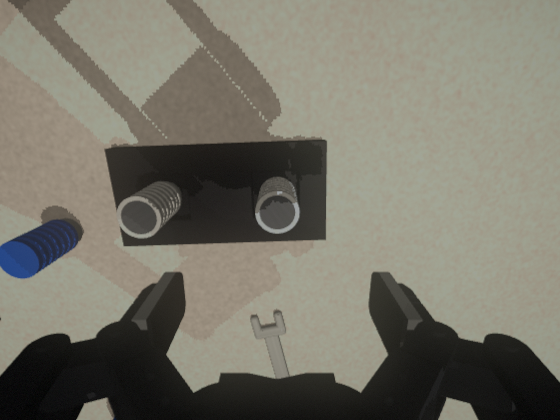

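Wrist view: left load at (277,205), right at (148,215), matching the measured positions; the fingers straddle along the row and the pin reads seated. I descend on the left load.

Converted, 0.143 m / 0.6 = 0.2383, 0.13 m / 0.6 = 0.2167.

move_arm(
  motion=[
    [0,0,0,0,0,0.05,0.0854],
    [0,0,0,0,0,0.1167,0.0854],
    [0,0,0,0,0,0.175,0.0854],
    [0,0,0,0,0,0.2167,0.0854],
    [0,0,0,0,0,0.2383,0.0854],
    [0,0,0,0,0,0.2383,0.0854],
  ],
)

```text
clock: 7.58
eef_pos: [525.5, 275.0, 38.3]
tcp_rot: [-3.141, -0.001, 2.916]
contact_force: [-0.4, 0.2, 0.8]
opening: 0.999
grasp_force: 0.0
```

move_arm(
  motion=[
    [0,0,0,0,0,0,0.03],
    [0,0,0,0,0,0,0.03],
    [0,0,0,0,0,0,0.03],
    [0,0,0,0,0,0,0.02],
    [0,0,0,0,0,0,0.02],
    [0,0,0,0,0,0,0.02],
  ],
  grip_force=40,
)

```text
clock: 8.32
eef_pos: [526.2, 276.0, 39.7]
tcp_rot: [3.141, 0.001, 2.917]
contact_force: [-1.2, -1.8, 6.9]
opening: 0.416
grasp_force: 39.5
```

Converted, -0.06 m / 0.6 = -0.1, -0.05 m / 0.6 = -0.0833.

move_arm(
  motion=[
    [0,0,0,0,0,-0.0167,0.02],
    [0,0,0,0,0,-0.05,0.02],
    [0,0,0,0,0,-0.0833,0.02],
    [0,0,0,0,0,-0.1,0.02],
    [0,0,0,0,0,-0.1,0.02],
    [0,0,0,0,0,-0.1,0.02],
    [0,0,0,0,0,-0.1,0.02],
    [0,0,0,0,0,-0.1,0.02],
  ],
)

```text
clock: 9.32
eef_pos: [525.4, 275.6, 98.2]
tcp_rot: [-3.141, -0.001, 2.917]
contact_force: [0.1, -0.2, -0.7]
opening: 0.416
grasp_force: 40.0
```

```bash
cat > weigh.py <<'E'
from rig import sensors, grab_frame
import numpy as np
F=[];J=[]
for i in range(10):
    p,d=grab_frame("wrist"); s=sensors.sense(); F.append(s["contact_force"]); J.append(s["joint_efforts"])
print("F",np.mean(F,0).round(2),"sd",np.std(F,0).round(2),"J",np.mean(J,0).round(2)); print(s["clock"],s["eef_pos"],s["opening"],s["grasp_force"])
import cv2; cv2.imwrite(f"pics/w_{s['clock']:.1f}.png",p[:,:,::-1])
E
python3 weigh.py; ls pics
```

```text
F [ 0.01 -0.   -1.43] sd [0.56 0.37 0.62] J [  0.   -61.76 -27.75  -0.     0.    -0.  ]
9.825 [525.70342446 275.73079393  98.79495946] 0.4129573225490759 40.02702176570892
crop.png
scene.png
side.png
w1.png
w_9.8.png
```

Converted, 0.058 m / 0.6 = 0.0967, 0.056 m / 0.6 = 0.0933.

move_arm(
  motion=[
    [0,0,0,0,0,0.025,0.02],
    [0,0,0,0,0,0.0583,0.02],
    [0,0,0,0,0,0.0833,0.02],
    [0,0,0,0,0,0.0933,0.02],
    [0,0,0,0,0,0.0967,0.02],
    [0,0,0,0,0,0.0967,0.02],
    [0,0,0,0,0,0.0967,0.02],
  ],
)

```text
clock: 10.7
eef_pos: [526.1, 275.9, 41.3]
tcp_rot: [3.141, 0.001, 2.917]
contact_force: [-0.6, -1.4, -1.1]
opening: 0.411
grasp_force: 40.0
```

move_arm(
  motion=[
    [0,0,0,0,0,0,0.04],
    [0,0,0,0,0,0,0.05],
    [0,0,0,0,0,0,0.065],
    [0,0,0,0,0,0,0.0854],
    [0,0,0,0,0,0,0.0854],
    [0,0,0,0,0,0,0.0854],
  ],
)

```text
clock: 11.45
eef_pos: [525.7, 275.7, 40.7]
tcp_rot: [-3.142, -0.0, 2.917]
contact_force: [-0.4, -1.0, 0.3]
opening: 0.998
grasp_force: 0.0
```

Converted, -0.142 m / 0.6 = -0.2367, -0.11 m / 0.6 = -0.1833.

move_arm(
  motion=[
    [0,0,0,0,0,-0.0333,0.0854],
    [0,0,0,0,0,-0.1,0.0854],
    [0,0,0,0,0,-0.1833,0.0854],
    [0,0,0,0,0,-0.2367,0.0854],
    [0,0,0,0,0,-0.2367,0.0854],
    [0,0,0,0,0,-0.2367,0.0854],
  ],
)

```text
clock: 12.2
eef_pos: [525.4, 275.6, 183.0]
tcp_rot: [3.142, 0.0, 2.917]
contact_force: [0.3, -0.1, -0.5]
opening: 1.001
grasp_force: 0.0
```

```bash
cat > look.py <<'E'
from rig import sensors, grab_frame, camera_params
from h import *
s=sensors.sense();print(s["eef_pos"],s["clock"])
for n in ("wrist","scene"):
    c=camera_params(n);p,d=grab_frame(n)
    np.savez(n+"2.npz",p=p,d=d,K=c["camera_matrix"],T=c["world_from_camera"])
    P,p,ok=cloud(n+"2")
    cv2.imwrite(f"pics/{n}_{s['clock']:.0f}.png",p[:,:,::-1])
    for k,c0 in (("L",(526,275.5)),("R",(505,164.6)),("pin",(564.5,-259.4)),("port",(559.5,-135))):
        m=ok&(np.hypot(P[...,0]-c0[0],P[...,1]-c0[1])<26)&(abs(P[...,2]-76)<6)
        if m.sum()>20:
            q=P[m]; c,r=cv2.minEnclosingCircle(q[:,:2].astype(np.float32)); print(n,k,q.mean(0).round(1),np.round(c,1),round(r,1),m.sum())
E
python3 look.py
```

```text
[525.39824432 275.59260195 183.04100351] 12.2
wrist L [524.6 276.2  78.2] [525.5 276. ] 18.1 1518
wrist R [503.9 165.9  77.9] [504.6 164.9] 18.4 1565
scene L [526.5 273.1  76.2] [525.  276.4] 20.1 153
scene R [506.3 162.4  76.4] [505.9 163.7] 20.0 179
scene pin [ 564.6 -261.2   72.3] [ 564.3 -260.9] 10.2 106
scene port [ 561.  -137.1   75.1] [ 559.5 -136.1] 13.5 155
```

Converted, 0.142 m / 0.6 = 0.2367, 0.12 m / 0.6 = 0.2.

move_arm(
  motion=[
    [0,0,0,-0.0033,-0.0667,0,0.0854],
    [0,0,0,-0.0067,-0.15,0,0.0854],
    [0,0,0,-0.0067,-0.1867,0,0.0854],
    [0,0,0,-0.0067,-0.1867,0.05,0.0854],
    [0,0,0,-0.0067,-0.1867,0.1333,0.0854],
    [0,0,0,-0.0067,-0.1867,0.2,0.0854],
    [0,0,0,-0.0067,-0.1867,0.2367,0.0854],
    [0,0,0,-0.0067,-0.1867,0.2367,0.0854],
  ],
)

```text
clock: 13.3
eef_pos: [503.2, 165.4, 38.8]
tcp_rot: [-3.14, -0.004, 2.917]
contact_force: [-0.5, -0.2, 0.3]
opening: 1.0
grasp_force: 0.0
```

move_arm(
  motion=[
    [0,0,0,0,0,0,0.0854],
    [0,0,0,0,0,0,0.03],
    [0,0,0,0,0,0,0.03],
    [0,0,0,0,0,0,0.03],
    [0,0,0,0,0,0,0.02],
    [0,0,0,0,0,0,0.02],
    [0,0,0,0,0,0,0.02],
    [0,0,0,0,0,0,0.02],
  ],
  grip_force=50,
)

```text
clock: 14.3
eef_pos: [505.0, 165.7, 41.4]
tcp_rot: [3.141, 0.001, 2.917]
contact_force: [-0.2, -0.6, 5.9]
opening: 0.406
grasp_force: 49.3
```

Converted, -0.06 m / 0.6 = -0.1, -0.05 m / 0.6 = -0.0833.

move_arm(
  motion=[
    [0,0,0,0,0,-0.0167,0.02],
    [0,0,0,0,0,-0.05,0.02],
    [0,0,0,0,0,-0.0833,0.02],
    [0,0,0,0,0,-0.1,0.02],
    [0,0,0,0,0,-0.1,0.02],
    [0,0,0,0,0,-0.1,0.02],
    [0,0,0,0,0,-0.1,0.02],
    [0,0,0,0,0,-0.1,0.02],
  ],
)

```text
clock: 15.3
eef_pos: [504.3, 165.6, 100.3]
tcp_rot: [-3.141, -0.001, 2.917]
contact_force: [0.1, 0.7, -4.4]
opening: 0.409
grasp_force: 50.4
```

```bash
python3 weigh.py; python3 look.py|grep -v "pin\|port"
```

```text
F [-0.12  0.19 -4.58] sd [0.63 0.44 0.44] J [  0.   -56.   -27.19  -0.     0.     0.  ]
15.8 [504.62588203 165.69123623 100.79085842] 0.4081528225090322 50.446677803993225
[504.62588203 165.69123623 100.79085842] 15.8
wrist L [523.8 274.8  78.1] [525.6 275.7] 19.0 3321
wrist R [489.8 168.6  79.8] [498.9 165.7] 17.1 95
scene L [526.7 273.   76.3] [526.8 275.8] 19.8 153
scene R [512.8 154.5  76.3] [509.5 159. ] 16.2 52
```

Right load 4.6 N against left 1.4 N, so the right one is heavier. I carry it to above the connector.

Converted, -0.208 m / 0.6 = -0.3467, -0.06 m / 0.6 = -0.1.

move_arm(
  motion=[
    [0,0,0,0,0,-0.05,0.02],
    [0,0,0,0,0,-0.1,0.02],
    [0,0,0,-0.0167,-0.0333,-0.1167,0.02],
    [0,0,0,-0.0417,-0.0933,-0.1167,0.02],
    [0,0,0,-0.0667,-0.1567,-0.1167,0.02],
    [0,0,0,-0.0933,-0.22,-0.1167,0.02],
    [0,0,0,-0.1217,-0.2833,-0.1167,0.02],
    [0,0,0,-0.15,-0.3467,-0.1167,0.02],
  ],
)

```text
clock: 16.9
eef_pos: [546.1, -58.5, 170.8]
tcp_rot: [3.142, 0.0, 2.917]
contact_force: [0.6, -0.4, -4.1]
opening: 0.41
grasp_force: 51.2
```

Converted, -0.073 m / 0.6 = -0.1217, -0.07 m / 0.6 = -0.1167.

move_arm(
  motion=[
    [0,0,0,-0.0233,-0.0583,0,0.02],
    [0,0,0,-0.04,-0.0967,0,0.02],
    [0,0,0,-0.0483,-0.1167,0.0067,0.02],
    [0,0,0,-0.0517,-0.1217,0.0133,0.02],
    [0,0,0,-0.0517,-0.1217,0.0167,0.02],
    [0,0,0,-0.0517,-0.1217,0.0167,0.02],
    [0,0,0,-0.0517,-0.1217,0.0167,0.02],
    [0,0,0,-0.0517,-0.1217,0.0167,0.02],
  ],
)

```text
clock: 17.9
eef_pos: [560.0, -134.9, 161.0]
tcp_rot: [3.142, 0.0, 2.917]
contact_force: [0.2, -0.2, -5.3]
opening: 0.406
grasp_force: 51.2
```

```bash
python3 look.py
python3 - <<'E'
import cv2,glob
from h import *
from rig import grab_frame
p,d=grab_frame("side"); cv2.imwrite("pics/fin.png",np.hstack([cv2.resize(p[60:340,200:480],(400,400)),cv2.resize(np.load("scene2.npz")["p"][120:400,80:360],(400,400))])[:,:,::-1])
E
```

```text
[ 560.04578835 -134.86237315  160.96239039] 17.9
wrist pin [ 563.  -259.5   73. ] [ 563.3 -260.1] 10.4 479
wrist port [ 555.4 -134.8   76.3] [ 558.5 -135.4] 12.8 717
scene L [526.6 273.2  76.3] [524.7 275.2] 20.0 151
scene pin [ 564.8 -261.1   72.2] [ 564.4 -261. ] 10.3 113
scene port [ 561. -137.   75.] [ 559.9 -136.1] 13.2 153
```

View pics/fin.png

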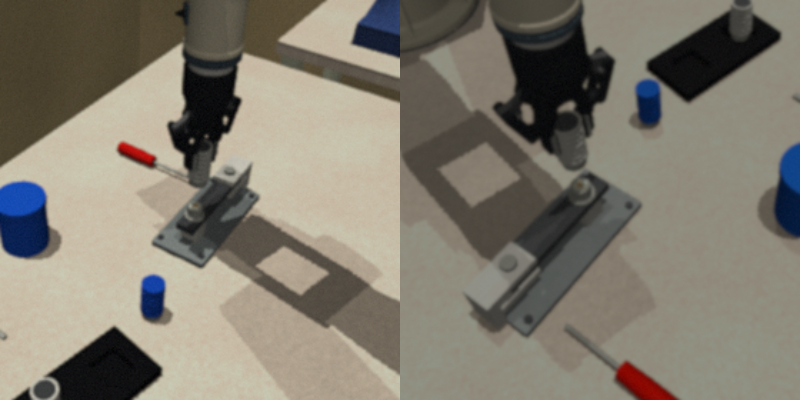

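The load hangs upright over the connector (left half about (200,165), right half about (570,140)). The pin is seated, and the lighter load stands in its left pocket.

```bash
python3 -c "
from rig import order; print(order.sign_off())"
```

```text
the job is handed in; nothing more can be done
None
```

The job is handed in, though the sign-off returned no verdict: the pin is pushed home, and the right load weighed heavier (about 4.6 N against 1.4 N), so it is held upright about 5 cm above the connector with the left one back in its pocket.

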